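Open the roll-top bonding hutch and clamp the glued glass

ROBOT

A 6-joint arm with a two-finger parallel gripper is mounted at the origin on the work surface. World frame = base frame: x ahead of the robot, y to its left, z up, the work surface at z = 0. Lengths are in m, angles in degrees, forces in N, time in s.
With the tool pointing down it reaches from about 0.325 to 0.775 m from the base axis. Payload 9.3 kg.
Tool frame: the origin (TCP) lies on the centre line of the jaws, within the pads' length; the fingertips stand bot.nose_length ahead of it and the grasp point (between the pads) lies 5 mm behind it (bot.nose_length is the distance from the TCP to the fingertips, in m); x points along the fingers, z is the direction in which the jaws open and shut, and the axes are right-handed (so a half turn about x gives the same grasp; the last joint's range is limited). The gripper opens to 85 mm and grips with 20 to 120 N. Pads are 22 mm wide; open, the fingers measure 114 mm over their backs; the gripper's body (76 mm by 85 mm) begins 54 mm behind the grasp point. The pads swing forward as they close: fully open they stand 13 mm farther back than shut.
Start: joints at [-77.785, 14.817, 1.232, 76.415, 0, 81.257], TCP at [0.197, -0.514, 0.245] pointing down, gripper open.
Joint ranges: [-174.27, 174.27], [-52.1, 104.24], [-59.71, 78.15], [-110.17, 111.67], [-87.03, 83.33], [-180, 180]. Speed limits (degrees/s): [127.2, 127.2, 159.86, 180, 180, 180].

INTERFACE

Orientations are given as a 3x3 rotation matrix whose columns are the frame's x, y, z axes.
In Python, from bench import bot gives the robot as it stands.
- The arm moves only by the tool send_rows, never from a script. Its argument "commands" is a list of rows, each an object of numbers: "ax", "ay", "az": the turn, a rotation vector about the tool's x, y, z in degrees; "x", "y", "z": the shift along the tool's x, y, z in units of 30 mm (1.0 is 30 mm); "fingers": the opening in per cent of the stroke, from 0 (shut) to 100 (fully open). In form: [{"ax": .., "ay": .., "az": .., "x": .., "y": .., "z": .., "fingers": ..}, ...]. A call has 1 to 12 rows; each row is the pose to reach, as a shift and turn from the pose commanded when the call began, along the tool's axes at that moment; what a row does not reach only later rows make up. A row lasts 1/12 s, in which the tool goes at most 41.7 mm and 7.16 degrees, less where a joint would pass 70% of its speed; a pose out of reach is approached as far as the arm can. A call with a gripper value outside its range is refused whole. The fingers move at their own pace and stop on an object; the grip force is fixed at half the most. Time passes only in rows, so rows that repeat a pose let the fingers close. It gives the time, the measured TCP pose, the force and the opening at its end, in the units of the state.
- bot.read_state(): the state, without advancing time (a new reading comes with each control period).
- bot.grab_frame(name): name is "side" or "top" or "wrist"; returns a dict with "pixels" (384x512x3 uint8, red, green, blue), "fx", "fy", "cx", "cy" (pixels), "camera_from_world" (4x4, takes a point from world to camera coordinates). Camera axes: x right, y down, z forward; pixel columns grow to the right and rows downward; lengths in m; the calibration is good to about 2 mm. The wrist camera is an equidistant fisheye: a pixel r from the principal point sees the ray r / f radians off the axis. A picture is of the moment at which its call begins. There is no depth.
- bot.job_done(): hands the job in, once; it reports no verdict.
The state is a dict: "clock": time; "q": joint angles; "qd": joint speeds; "joint_torque": joint torques, N m; "eef_pos": TCP position; "tool_rot": TCP orientation; "ft_force": force on the tool from outside, world axes, zero at the start; "torque": the same for the moment, N m; "grip_width": finger opening in m.
Only numpy, scipy, OpenCV 4.12 (cv2) and the standard library are available. Lean on these libraries where they do the work, as an engineer would, in place of code of your own. Each camera call takes 0.05 s, during which the arm holds its last target.

TASK

Roll the slatted shutter of the bench hutch up over the top by its pull until it stays open by itself. Then tighten the clamp inside, turning its wing knob clockwise, until the sprung tab pops out of the end of the clamp's beam, and stop there, because tightening it much further cracks the glass. Leave everything else on the bench and in the hutch where it is.

Things in the scene. Friction and masses are not known exactly. Their poses are not given: they have to be found in the camera images.
- hutch: Plywood bench-top box with a roll top, 348 mm wide (y), 356 mm deep (x), 253 mm high, fixed; origin under its middle, on the bench. x points from its front (robot side) to its back, y to the left, z up. Inside 324 mm wide, floor 12 mm high, front sill 82 mm high. Open, its front upper quarter (from the sill back to the middle) is free from above; the back quarter is a fixed hood.
- track_axis (a point): Middle of the axis of the round side tracks, 75 mm straight above the hutch's origin; the axis runs along the hutch's y. The side cheeks are half-discs of 178 mm radius about it on a straight foot.
- pull (a point): Grip point of the shutter's pull: a black tongue 26 mm wide (hutch y), 14 mm thick, standing out radially from the middle of the bottom rail, from 167 to 216 mm from the track axis; this point is at 198 mm. Shut, it points to the robot and 10 degrees up, 109 mm above the bench; it swings up and back about the track axis, and fully open it stands 5 degrees back from upright.
- shutter (a joint): How far the slatted shutter (aluminium slats, steel bottom rail, 316 mm wide, about 0.6 kg) is rolled up, as an angle about the track axis: 0 shut, 1.48 fully open at its stop. Raising takes 3 to 6 N at the pull. Let go below about 1.0 rad it rolls shut; beyond about 1.15 rad its weight carries it gently back to the stop and it stays open.
- wing (a point): Centre of the clamp's wing knob: a black upright bar 54 mm long (this frame's x), 14 mm thick (y), 32 mm high, on a vertical screw, 115 mm above the bench, 78 mm in front of the track axis, half-way across the hutch. Its underside is 11 mm above the flat top (88 mm above the bench) of the clamp's beam, 56 mm by 150 mm (hutch y), which spans a glued glass pane. The knob's height stays.
- screw (a joint): Angle of the clamp's screw; grows as the knob turns clockwise seen from above. Turning takes 0.1 to 0.2 N m and it stays where it is left. It starts between 0.4 and 2.0 and must be tightened; the tab pops out at about 3.0. More than 0.7 rad (40 degrees) past that cracks the glass.
- tab (a joint): How far the brass indicator tab stands out of the left (hutch +y) end of the clamp's beam: 0 (flush) until the set force is reached, then it pops out by spring to 0.016 m and stays out.
- tab_end (a point): Middle of the tab's outer face, 26 mm wide and 12 mm high, 76 mm above the bench, at the left end of the clamp's beam, 75 mm beside the screw.
- primer_mid (a point): Centre of a small metal can, 40 mm across, 62 mm high, standing on the hutch floor to the right of the clamp. To be left alone.
- tape_mid (a point): Centre of a black roll of tape, 60 mm across, 24 mm high, lying on the hutch floor to the left of the clamp. To be left alone.
- sealant_mid (a point): Centre of a white sealant cartridge lying on the bench, 48 mm thick, 265 mm long. To be left alone.
- lifter_mid (a point): Centre of a twin-cup glass lifter on the bench, 200 mm long, 90 mm wide, 71 mm high. To be left alone.
- cleaner_mid (a point): Centre of a white bottle, 68 mm across, 190 mm high. To be left alone.
- scraper_mid (a point): Middle of a scraper with a dark wooden handle, 200 mm long, lying flat. To be left alone.
- mug_mid (a point): Centre of a white mug, 80 mm across, 95 mm high. To be left alone.

How it is judged:
By the outcome, as a careful person would: the job done as asked, in the order asked, and still so for the second after the job is handed in, with the robot touching nothing.
It also fails if it takes over 62 s, if anything falls off the work surface, if the arm or the gripper's body presses on something with over 40 N, if the wrist force passes 120 N, or if a joint passes its speed limit or range.

## Working session

There is one attempt and no reset: what is moved stays moved. The work goes in short steps, Python scripts to look and compute and a tool call to move; the robot and the scene stay as the last step left them, time stands still between calls to the robot, and variables do not carry over. Pictures are saved under pics/ and viewed, and the job is handed in when it is done.

Besides the shell and the picture viewer there is one more tool, called after "Request:" as name(argument=value, ...) on one line, values as JSON. send_rows: Moves the arm, as the interface text tells. Its arguments: {"type":"object","properties":{"commands":{"type":"array"}},"required":["commands"]}

```bash
ls; mkdir -p pics; python3 - <<'E'
from bench import bot
import cv2
s=bot.read_state();print(s, bot.nose_length)
for n in ("side","top","wrist"):
    f=bot.grab_frame(n);cv2.imwrite(f"pics/{n}0.png",f["pixels"][:,:,::-1])
    print(n,f["fx"],f["fy"],f["cx"],f["cy"],f["camera_from_world"].round(4).tolist())
E
```

```text
pics
{'clock': 0.0, 'q': array([-7.77846786e+01,  1.48497119e+01,  1.19155895e+00,  7.64149568e+01,
       -5.97235506e-04,  8.12577641e+01]), 'qd': array([-0.05465221, -0.08164287,  0.06899449, -0.044974  , -0.10406433,
       -0.00795072]), 'joint_torque': array([ 1.93139090e-04, -5.55640590e+01,  3.44529140e+01,  1.38354365e-02,
       -1.21240028e-04,  1.19313702e-05]), 'eef_pos': array([ 0.19667203, -0.51337089,  0.24468847]), 'tool_rot': array([[-2.80172691e-04,  9.33845660e-01,  3.57676116e-01],
       [ 1.24490975e-03,  3.57676179e-01, -9.33844849e-01],
       [-9.99999186e-01,  1.83636662e-04, -1.26276467e-03]]), 'ft_force': array([ 0.05746483, -0.06787273, -0.6191474 ]), 'torque': array([-0.03006943, -0.00926937,  0.00203273]), 'grip_width': 0.0850935855722314} 0.014
side 375.91975763633815 375.91975763633815 255.35047242029265 192.05341516165623 [[-0.6827, 0.7307, -0.0026, 0.3072], [0.6894, 0.6429, -0.3338, -0.2908], [-0.2423, -0.2297, -0.9426, 1.3038], [0.0, 0.0, 0.0, 1.0]]
top 476.9369438162124 476.9369438162124 250.14819247421858 188.7076927596129 [[0.0205, -0.9998, -0.0048, 0.021], [-0.9983, -0.0202, -0.0554, 0.4637], [0.0553, 0.0059, -0.9985, 1.6567], [0.0, 0.0, 0.0, 1.0]]
wrist 297.3186396354542 297.3186396354542 255.30856767131257 189.13584140644838 [[0.3577, -0.9338, -0.001, -0.5485], [-0.8934, -0.3425, 0.2908, -0.0383], [-0.2719, -0.1032, -0.9568, 0.3795], [0.0, 0.0, 0.0, 1.0]]
```

View pics/side0.png

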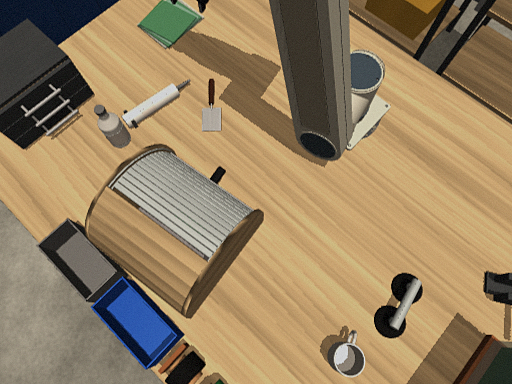

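View pics/top0.png

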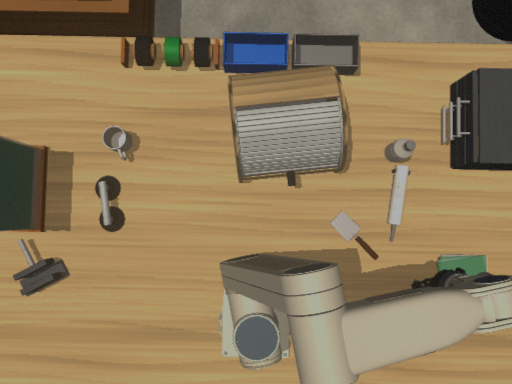

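View pics/wrist0.png

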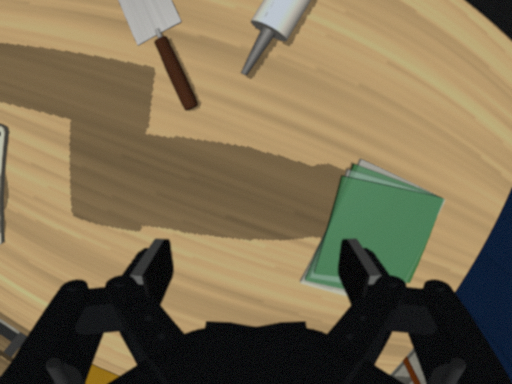

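```bash
cat > h.py <<'E'
from bench import bot
import cv2, numpy as np
def ray(f,u,v):
    T=f["camera_from_world"];R=T[:3,:3];c=-R.T@T[:3,3]
    d=R.T@np.array([(u-f["cx"])/f["fx"],(v-f["cy"])/f["fy"],1.]);return c,d/np.linalg.norm(d)
def plane(f,u,v,z):
    c,d=ray(f,u,v);return c+d*(z-c[2])/d[2]
def tri(a,b):
    (c1,d1),(c2,d2)=a,b
    s=np.linalg.lstsq(np.c_[d1,-d2],c2-c1,rcond=None)[0]
    p,q=c1+s[0]*d1,c2+s[1]*d2
    return (p+q)/2,np.linalg.norm(p-q)
def proj(f,p):
    q=f["camera_from_world"]@np.r_[p,1.];return f["cx"]+f["fx"]*q[0]/q[2],f["cy"]+f["fy"]*q[1]/q[2]
E
python3 - <<'E'
from h import *
a=bot.grab_frame("top")["pixels"][:,:,::-1];b=bot.grab_frame("side")["pixels"][:,:,::-1]
cv2.imwrite("pics/topc.png",cv2.resize(a[55:195,215:365],None,fx=5,fy=4.2857*1.1667,interpolation=cv2.INTER_CUBIC)[:600])
cv2.imwrite("pics/sidec.png",cv2.resize(b[135:320,75:275],None,fx=3.2,fy=3.2,interpolation=cv2.INTER_CUBIC))
for n,im,(r0,r1,c0,c1) in (("top",a,(165,195,275,310)),("side",b,(160,195,205,235))):
    g=im[r0:r1,c0:c1].max(2); m=(g<60).astype(np.uint8)
    k,l,st,ce=cv2.connectedComponentsWithStats(m)
    print(n,[(st[i].tolist(),(ce[i]+[c0,r0]).round(1).tolist()) for i in range(1,k)])
E
```

```text
top [([12, 6, 8, 15, 77], [290.6, 177.4])]
side [([5, 7, 16, 17, 137], [217.5, 174.6])]
```

View pics/topc.png

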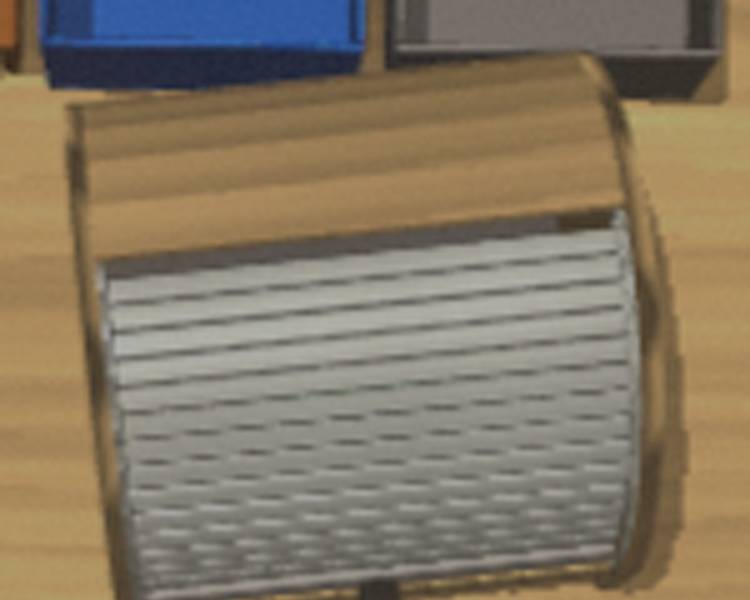

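View pics/sidec.png

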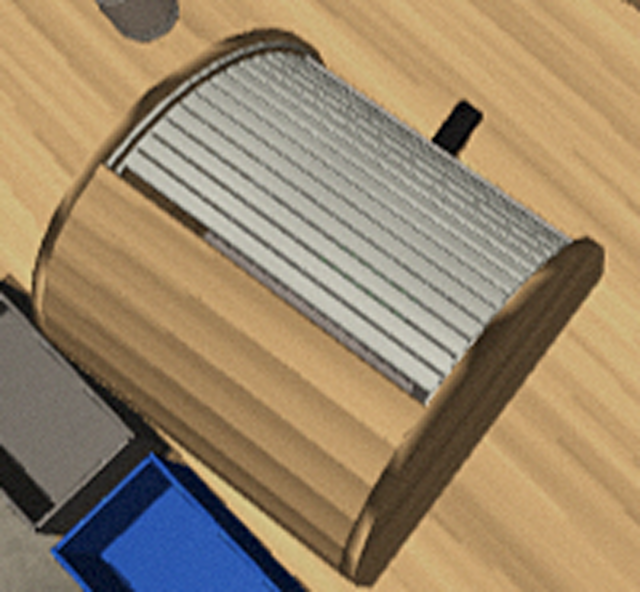

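```bash
python3 - <<'E'
from h import *
t=bot.grab_frame("top");s=bot.grab_frame("side")
for a,b,z in (((103,260),(605,208),.248),((108,303),(615,250),.247),((125,412),(630,362),.225),((135,518),(625,465),.18)):
    p=plane(t,215+a[0]/5,55+a[1]/5,z);q=plane(t,215+b[0]/5,55+b[1]/5,z);d=p-q
    print(p,q,np.linalg.norm(d),np.degrees(np.arctan2(-d[0],d[1])), (p+q)/2)
print(tri(ray(t,290.6,177.4),ray(s,217.5,174.6)))
print("tip",tri(ray(t,291,185.5),ray(s,220.5,169)))
print(plane(t,291,185.6,.115), plane(s,221,169,.115))
# slat edges: luminance-based line detection
g=cv2.cvtColor(t["pixels"][95:170,240:340],cv2.COLOR_RGB2GRAY)
g=cv2.resize(g,None,fx=4,fy=4,interpolation=cv2.INTER_CUBIC)
l=cv2.createLineSegmentDetector().detect(g)[0][:,0]
an=[(np.hypot(x[2]-x[0],x[3]-x[1]),np.degrees(np.arctan((x[3]-x[1])/(x[2]-x[0]+1e-9)))) for x in l]
print(np.array([a for a in an if a[0]>120]).round(2))
E
```

```text
[0.69770382 0.07833504 0.248     ] [ 0.73556353 -0.22584915  0.248     ] 0.3065312117756782 7.094726805894749 [ 0.71663367 -0.07375706  0.248     ]
[0.67160307 0.07475331 0.247     ] [ 0.71011824 -0.23236009  0.247     ] 0.30951907504612725 7.148158732793429 [ 0.69086065 -0.07880339  0.247     ]
[0.60875028 0.06363669 0.225     ] [ 0.64585595 -0.24617826  0.225     ] 0.312029051577334 6.829624410377035 [ 0.62730312 -0.09127079  0.225     ]
[0.54872644 0.05717937 0.18      ] [ 0.58859474 -0.25192855  0.18      ] 0.3116683922825639 7.349354717639695 [ 0.56866059 -0.09737459  0.18      ]
(array([ 0.49874618, -0.10373825,  0.11191431]), np.float64(0.002940120011511936))
tip (array([ 0.47549417, -0.10924517,  0.10454931]), np.float64(0.011633930476210547))
[ 0.47049645 -0.10415371  0.115     ] [ 0.48082338 -0.10878455  0.115     ]
[[399.89  -5.92]
 [395.9   -5.95]
 [394.79  -5.92]
 [399.76  -5.93]
 [400.02  -5.94]
 [394.79  -5.94]
 [162.32  -5.82]
 [127.12  -5.79]
 [367.57  -5.96]
 [168.29  -5.65]
 [294.54  -5.8 ]]
```

```bash
cat >> h.py <<'E'
def hut(ax,yaw):
    c,s=np.cos(yaw),np.sin(yaw);R=np.array([[c,-s,0],[s,c,0],[0,0,1]])
    return lambda p:R@np.array(p,float)+np.array([ax[0],ax[1],0])
E
cat > ov.py <<'E'
from h import *
import sys
x,y,yaw,th=map(float,sys.argv[1:5]);H=hut((x,y),np.radians(yaw))
for n,(r0,r1,c0,c1) in (("top",(50,200,215,365)),("side",(130,320,75,275))):
    f=bot.grab_frame(n);im=f["pixels"][:,:,::-1].copy();k=4 if n=="top" else 3
    im=cv2.resize(im,None,fx=k,fy=k,interpolation=cv2.INTER_CUBIC)
    P=lambda p:tuple(int(round(v)) for v in (np.array(proj(f,H(p)))+.5)*k)
    for yy in (-.174,.174):
        pts=[P((-.178*np.cos(a),yy,.075+.178*np.sin(a))) for a in np.linspace(0,np.pi,60)]
        cv2.polylines(im,[np.array(pts)],False,(0,0,255) if yy<0 else (255,0,0),1)
    e=np.radians(10)+th;rd=np.array([-np.cos(e),0,np.sin(e)]);nn=np.array([np.sin(e),0,np.cos(e)])
    for sg in (-1,1):
        q=[P(rd*r+nn*.007*sg+np.array([0,w,.075])) for r,w in ((.178,-.013),(.216,-.013),(.216,.013),(.178,.013))]
        cv2.polylines(im,[np.array(q)],True,(0,255,0),1)
    cv2.imwrite(f"pics/{sys.argv[5]}_{n}.png",im[r0*k:r1*k,c0*k:c1*k])
E
python3 ov.py .682 -.078 7.1 0 ov1
```

```text
(no output)
```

View pics/ov1_top.png

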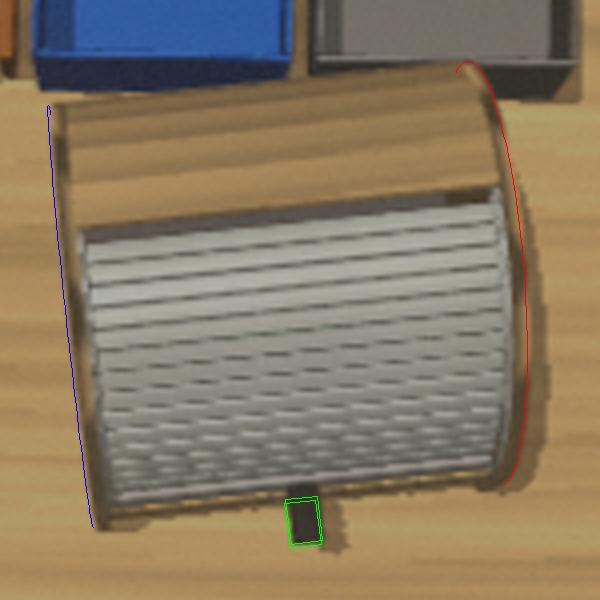

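View pics/ov1_side.png

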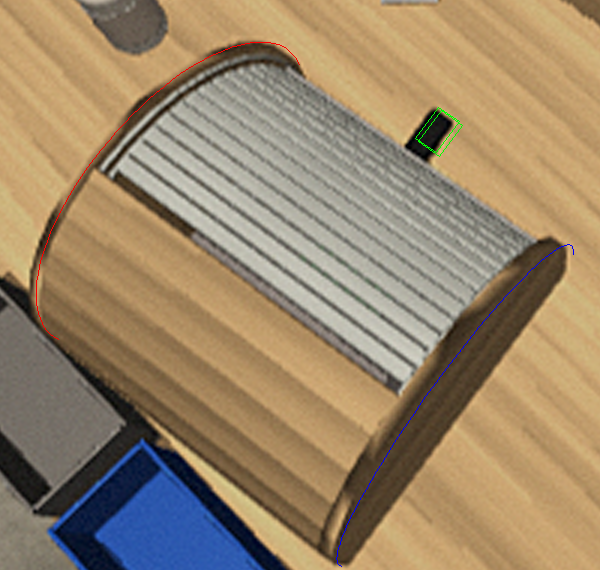

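```bash
python3 ov.py .685 -.081 7.3 0 ov2
```

```text
(no output)
```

View pics/ov2_top.png

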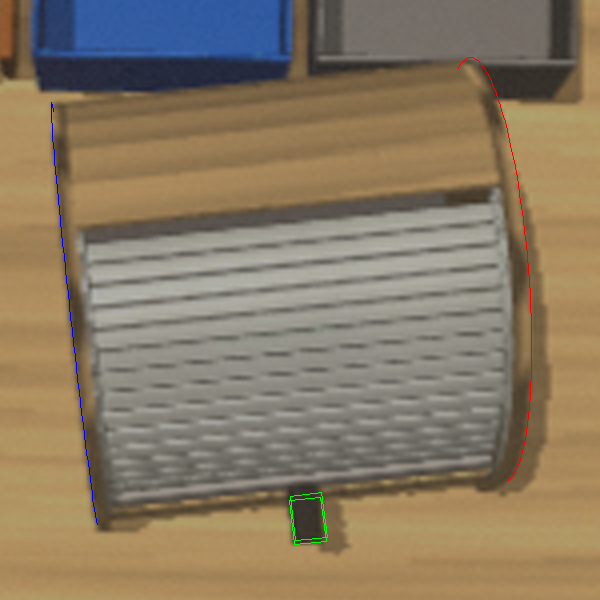

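View pics/ov2_side.png

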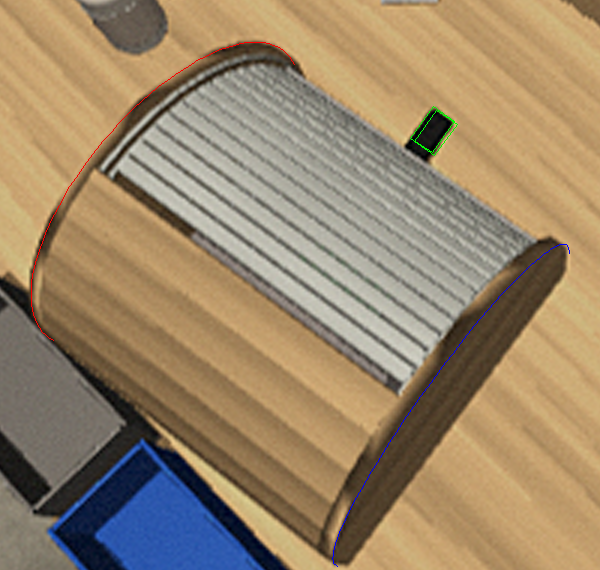

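```bash
python3 - <<'E'
from bench import bot
print([a for a in dir(bot) if a[0]!='_'])
E
```

```text
['IKError', 'grab_frame', 'job_done', 'nose_length', 'read_state']
```

```bash
cat >> h.py <<'E'
from scipy.spatial.transform import Rotation as Ro
AX=(.684,-.079);YAW=np.radians(7.2)
def Rt(p,yaw=YAW):
    p=np.radians(p);hx=np.array([np.cos(yaw),np.sin(yaw),0]);hy=np.array([-np.sin(yaw),np.cos(yaw),0])
    x=np.cos(p)*hx-np.sin(p)*np.array([0,0,1]);z=-hy;return np.c_[x,np.cross(z,x),z]
def delta(pos,R,p0=None,R0=None):
    s=bot.read_state();p0=s["eef_pos"] if p0 is None else p0;R0=s["tool_rot"] if R0 is None else R0
    d=R0.T@(pos-p0)/.03;r=np.degrees(Ro.from_matrix(R0.T@R).as_rotvec())
    print("shift",d.round(2),"turn",r.round(1))
E
cat > st.py <<'E'
from h import *
s=bot.read_state();R=s["tool_rot"]
print(round(s["clock"],2),"tcp",s["eef_pos"].round(4),"x",R[:,0].round(3),"z",R[:,2].round(3),"q",s["q"].round(1),"F",s["ft_force"].round(1),"T",s["torque"].round(2),"w",round(s["grip_width"],4))
c,si=np.cos(YAW),np.sin(YAW);d=s["eef_pos"][:2]-AX
print("hutch frame",np.round([c*d[0]+si*d[1],-si*d[0]+c*d[1],s["eef_pos"][2]],4),"pitch",np.degrees(np.arctan2(-R[2,0],np.hypot(R[0,0],R[1,0]))).round(1))
E
python3 - <<'E'
from h import *
H=hut(AX,YAW);P=H((-.197,0,.110));R=Rt(55);tcp=P+.005*R[:,0]
print(P,tcp);delta(tcp-.09*R[:,0],R)
print(tcp-.09*R[:,0])
delta(H((-.30,0,.25)),Rt(90))
E
```

```text
[ 0.4885534  -0.10369065  0.11      ] [ 0.49139867 -0.10333121  0.10590424]
shift [ 2.19 12.39 -9.67] turn [13.3 -4.2 34.8]
[ 0.44018385 -0.10980114  0.17962792]
shift [ -0.16  10.64 -10.1 ] turn [13.8 -0.   0. ]
```

Request:
send_rows(commands=[{"x": 0, "y": 10.6, "z": -10.1, "ax": 14, "fingers": 100}, {"x": 0, "y": 10.6, "z": -10.1, "ax": 14, "fingers": 100}, {"x": 0, "y": 10.6, "z": -10.1, "ax": 14, "fingers": 100}, {"x": 0, "y": 10.6, "z": -10.1, "ax": 14, "fingers": 100}, {"x": 0, "y": 10.6, "z": -10.1, "ax": 14, "fingers": 100}, {"x": 0, "y": 10.6, "z": -10.1, "ax": 14, "fingers": 100}, {"x": 0, "y": 10.6, "z": -10.1, "ax": 14, "fingers": 100}, {"x": 0, "y": 10.6, "z": -10.1, "ax": 14, "fingers": 100}, {"x": 0, "y": 10.6, "z": -10.1, "ax": 14, "fingers": 100}, {"x": 0, "y": 10.6, "z": -10.1, "ax": 14, "fingers": 100}, {"x": 0, "y": 10.6, "z": -10.1, "ax": 14, "fingers": 100}, {"x": 0, "y": 10.6, "z": -10.1, "ax": 14, "fingers": 100}])

```text
$.commands[0]: bad value
```

```bash
python3 st.py; python3 - <<'E'
from h import *
H=hut(AX,YAW);P=H((-.197,0,.110));R=Rt(55);tcp=P+.005*R[:,0]
delta(tcp-.09*R[:,0],R)
E
```

```text
0.55 tcp [ 0.1967 -0.5136  0.2453] x [-0.  0. -1.] z [ 0.358 -0.934 -0.   ] q [-77.8  14.8   1.2  76.4  -0.   81.3] F [-0.  -0.8 -0.1] T [ 0.03  0.02 -0.01] w 0.0857
hutch frame [-0.5379 -0.3701  0.2453] pitch 90.0
shift [ 2.19 12.39 -9.67] turn [13.3 -4.2 34.8]
```

Request:
send_rows(commands=[{"ax": 14, "ay": 0, "az": 0, "x": 0, "y": 10.6, "z": -10.1, "fingers": 100}, {"ax": 14, "ay": 0, "az": 0, "x": 0, "y": 10.6, "z": -10.1, "fingers": 100}, {"ax": 14, "ay": 0, "az": 0, "x": 0, "y": 10.6, "z": -10.1, "fingers": 100}, {"ax": 14, "ay": 0, "az": 0, "x": 0, "y": 10.6, "z": -10.1, "fingers": 100}, {"ax": 14, "ay": 0, "az": 0, "x": 0, "y": 10.6, "z": -10.1, "fingers": 100}, {"ax": 14, "ay": 0, "az": 0, "x": 0, "y": 10.6, "z": -10.1, "fingers": 100}, {"ax": 14, "ay": 0, "az": 0, "x": 0, "y": 10.6, "z": -10.1, "fingers": 100}, {"ax": 14, "ay": 0, "az": 0, "x": 0, "y": 10.6, "z": -10.1, "fingers": 100}, {"ax": 14, "ay": 0, "az": 0, "x": 0, "y": 10.6, "z": -10.1, "fingers": 100}, {"ax": 14, "ay": 0, "az": 0, "x": 0, "y": 10.6, "z": -10.1, "fingers": 100}, {"ax": 14, "ay": 0, "az": 0, "x": 0, "y": 10.6, "z": -10.1, "fingers": 100}, {"ax": 14, "ay": 0, "az": 0, "x": 0, "y": 10.6, "z": -10.1, "fingers": 100}])

```text
clock: 1.55
eef_pos: [0.3863, -0.1135, 0.2456]
tool_rot: [[0.001, 0.992, 0.126], [0.001, 0.126, -0.992], [-1.0, 0.001, -0.0]]
ft_force: [-0.5, -0.2, -0.0]
grip_width: 0.0855
```

```bash
python3 st.py; python3 - <<'E'
from h import *
H=hut(AX,YAW);P=H((-.197,0,.110));R=Rt(55);tcp=P+.005*R[:,0]
delta(tcp-.09*R[:,0],R)
E
```

```text
1.55 tcp [ 0.3863 -0.1135  0.2456] x [ 0.001  0.001 -1.   ] z [ 0.126 -0.992 -0.   ] q [-2.840e+01  3.000e-01 -1.610e+01  7.360e+01  1.000e-01  1.444e+02] F [-0.5 -0.2 -0. ] T [0.03 0.01 0.08] w 0.0855
hutch frame [-0.2997  0.0031  0.2456] pitch 89.9
shift [2.2 1.8 0.1] turn [ 0.  -0.  34.9]
```

Request:
send_rows(commands=[{"ax": 0, "ay": 0, "az": 6, "x": 0.4, "y": 0.3, "z": 0.1, "fingers": 100}, {"ax": 0, "ay": 0, "az": 12, "x": 0.7, "y": 0.6, "z": 0.1, "fingers": 100}, {"ax": 0, "ay": 0, "az": 18, "x": 1.1, "y": 0.9, "z": 0.1, "fingers": 100}, {"ax": 0, "ay": 0, "az": 24, "x": 1.5, "y": 1.2, "z": 0.1, "fingers": 100}, {"ax": 0, "ay": 0, "az": 30, "x": 1.8, "y": 1.5, "z": 0.1, "fingers": 100}, {"ax": 0, "ay": 0, "az": 35, "x": 2.2, "y": 1.8, "z": 0.1, "fingers": 100}, {"ax": 0, "ay": 0, "az": 35, "x": 2.2, "y": 1.8, "z": 0.1, "fingers": 100}, {"ax": 0, "ay": 0, "az": 35, "x": 2.2, "y": 1.8, "z": 0.1, "fingers": 100}, {"ax": 0, "ay": 0, "az": 35, "x": 2.2, "y": 1.8, "z": 0.1, "fingers": 100}])

```text
clock: 2.3
eef_pos: [0.4396, -0.1144, 0.1804]
tool_rot: [[0.568, 0.814, 0.12], [0.068, 0.099, -0.993], [-0.82, 0.572, 0.001]]
ft_force: [0.4, 1.0, 0.2]
grip_width: 0.0856
```

```bash
python3 st.py; python3 - <<'E'
from h import *
H=hut(AX,YAW);P=H((-.197,0,.110));R=Rt(55);tcp=P+.005*R[:,0]
f=bot.grab_frame("wrist");cv2.imwrite("pics/w1.png",f["pixels"][:,:,::-1]);delta(tcp,R)
# fisheye projection of expected pull
q=f["camera_from_world"]@np.r_[H((-.216*np.cos(.1745),0,.075+.216*np.sin(.1745))),1];t=np.arctan2(np.hypot(*q[:2]),q[2]);u=q[:2]/np.hypot(*q[:2])*t*f["fx"];print("tip expected",u+[f["cx"],f["cy"]])
E
```

```text
2.3 tcp [ 0.4396 -0.1144  0.1804] x [ 0.568  0.068 -0.82 ] z [ 0.12  -0.993  0.001] q [-41.1  -8.8 -43.5  30.2  25.1 137.6] F [0.4 1.  0.2] T [-0.1   0.46 -0.01] w 0.0856
hutch frame [-0.247  -0.0045  0.1804] pitch 55.1
shift [ 3.04  0.   -0.16] turn [-0.2  0.2  0.1]
tip expected [250.23078337 217.9471504 ]
```

View pics/w1.png

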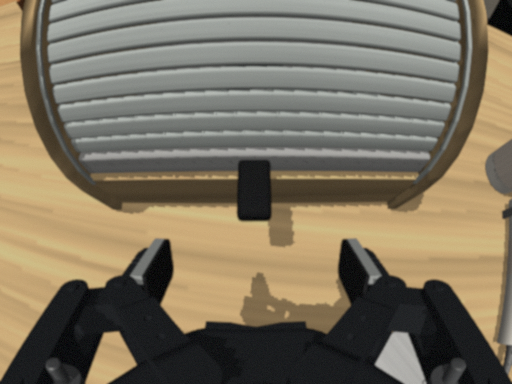

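Request:
send_rows(commands=[{"ax": 0, "ay": 0, "az": 0, "x": 0.6, "y": 0, "z": 0, "fingers": 100}, {"ax": 0, "ay": 0, "az": 0, "x": 1.2, "y": 0, "z": 0, "fingers": 100}, {"ax": 0, "ay": 0, "az": 0, "x": 1.8, "y": 0, "z": 0, "fingers": 100}, {"ax": 0, "ay": 0, "az": 0, "x": 2.4, "y": 0, "z": 0, "fingers": 100}, {"ax": 0, "ay": 0, "az": 0, "x": 2.8, "y": 0, "z": 0, "fingers": 100}, {"ax": 0, "ay": 0, "az": 0, "x": 3.0, "y": 0, "z": 0, "fingers": 100}, {"ax": 0, "ay": 0, "az": 0, "x": 3.0, "y": 0, "z": 0, "fingers": 100}, {"ax": 0, "ay": 0, "az": 0, "x": 3.0, "y": 0, "z": 0, "fingers": 100}, {"ax": 0, "ay": 0, "az": 0, "x": 3.0, "y": 0, "z": 0, "fingers": 100}])

```text
clock: 3.1
eef_pos: [0.4908, -0.1074, 0.1064]
tool_rot: [[0.57, 0.813, 0.121], [0.069, 0.1, -0.993], [-0.819, 0.574, 0.001]]
ft_force: [-0.5, -0.1, 0.2]
grip_width: 0.0857
```

```bash
python3 st.py; python3 - <<'E'
from h import *
f=bot.grab_frame("wrist");cv2.imwrite("pics/w2.png",f["pixels"][:,:,::-1])
f=bot.grab_frame("side");cv2.imwrite("pics/s2.png",cv2.resize(f["pixels"][100:260,120:320,::-1],None,fx=3,fy=3))
E
```

```text
3.1 tcp [ 0.4908 -0.1074  0.1064] x [ 0.57   0.069 -0.819] z [ 0.121 -0.993  0.001] q [-34.6   1.7 -48.2  12.4  22.4 144. ] F [-0.5 -0.1  0.2] T [-0.08  0.48 -0.02] w 0.0857
hutch frame [-0.1952 -0.0039  0.1064] pitch 55.0
```

View pics/w2.png

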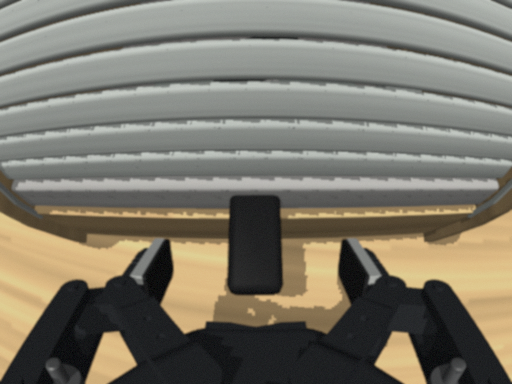

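View pics/s2.png

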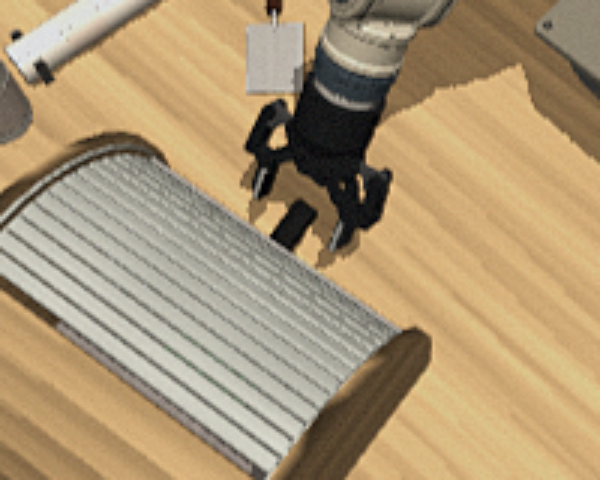

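Request:
send_rows(commands=[{"ax": 0, "ay": 0, "az": 0, "x": 0, "y": 0, "z": 0, "fingers": 60}, {"ax": 0, "ay": 0, "az": 0, "x": 0, "y": 0, "z": 0, "fingers": 20}, {"ax": 0, "ay": 0, "az": 0, "x": 0, "y": 0, "z": 0, "fingers": 10}, {"ax": 0, "ay": 0, "az": 0, "x": 0, "y": 0, "z": 0, "fingers": 10}, {"ax": 0, "ay": 0, "az": 0, "x": 0, "y": 0, "z": 0, "fingers": 10}, {"ax": 0, "ay": 0, "az": 0, "x": 0, "y": 0, "z": 0, "fingers": 10}])

```text
clock: 3.7
eef_pos: [0.4904, -0.107, 0.1058]
tool_rot: [[0.57, 0.813, 0.121], [0.069, 0.099, -0.993], [-0.819, 0.574, 0.0]]
ft_force: [-5.9, 0.2, 6.3]
grip_width: 0.025
```

```bash
sed -i 's/^AX=.*/AX=(.6843,-.0825);YAW=np.radians(7.2)/' h.py; python3 st.py; python3 - <<'E'
from h import *
f=bot.grab_frame("wrist");cv2.imwrite("pics/w3.png",f["pixels"][:,:,::-1])
E
```

```text
3.7 tcp [ 0.4904 -0.107   0.1058] x [ 0.57   0.069 -0.819] z [ 0.121 -0.993  0.   ] q [-34.6   1.7 -48.3  12.4  22.4 144. ] F [-5.9  0.2  6.3] T [0.09 0.72 0.23] w 0.025
hutch frame [-0.1955 -0.      0.1058] pitch 55.0
```

View pics/w3.png

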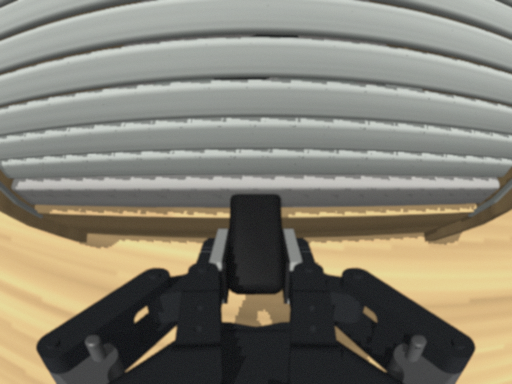

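```bash
cat > arc.py <<'E'
from h import *
import sys
# start theta, end theta, n, pitch slope
th0,th1,n,k=map(float,sys.argv[1:5])
H=hut(AX,YAW)
def tcp(th):
    e=np.radians(th+10);R=Rt(55+k*th);return H((-.2014*np.cos(e),0,.075+.2014*np.sin(e)))+.005*R[:,0],R
p0,R0=tcp(th0)
print("actual-cmd mm",(bot.read_state()["eef_pos"]-p0)*1e3)
for i in range(1,int(n)+1):
    th=th0+(th1-th0)*i/n;p,R=tcp(th);d=R0.T@(p-p0)/.03
    print(round(th,1),"az",round(-k*(th-th0),1),"xyz",d.round(2))
E
python3 arc.py 0 25 12 .5
```

```text
actual-cmd mm [ 0.00849943 -0.03243998 -0.11397283]
2.1 az -1.0 xyz [-0.17  0.17  0.  ]
4.2 az -2.1 xyz [-0.33  0.35  0.  ]
6.2 az -3.1 xyz [-0.49  0.54  0.  ]
8.3 az -4.2 xyz [-0.64  0.73  0.  ]
10.4 az -5.2 xyz [-0.78  0.92 -0.  ]
12.5 az -6.2 xyz [-0.92  1.12  0.  ]
14.6 az -7.3 xyz [-1.04  1.33  0.  ]
16.7 az -8.3 xyz [-1.16  1.54  0.  ]
18.8 az -9.4 xyz [-1.28  1.75 -0.  ]
20.8 az -10.4 xyz [-1.38  1.97  0.  ]
22.9 az -11.5 xyz [-1.48  2.19 -0.  ]
25.0 az -12.5 xyz [-1.57  2.41  0.  ]
```

Start with the first ~10° to check the forces.

Request:
send_rows(commands=[{"ax": 0, "ay": 0, "az": -1, "x": -0.17, "y": 0.17, "z": 0, "fingers": 10}, {"ax": 0, "ay": 0, "az": -2.1, "x": -0.33, "y": 0.35, "z": 0, "fingers": 10}, {"ax": 0, "ay": 0, "az": -3.1, "x": -0.49, "y": 0.54, "z": 0, "fingers": 10}, {"ax": 0, "ay": 0, "az": -4.2, "x": -0.64, "y": 0.73, "z": 0, "fingers": 10}, {"ax": 0, "ay": 0, "az": -5.2, "x": -0.78, "y": 0.92, "z": 0, "fingers": 10}])

```text
clock: 4.17
eef_pos: [0.4991, -0.1059, 0.1399]
tool_rot: [[0.491, 0.863, 0.121], [0.06, 0.105, -0.993], [-0.869, 0.494, -0.0]]
ft_force: [6.6, -1.5, -8.5]
grip_width: 0.0248
```

```bash
python3 st.py; python3 arc.py 10.4 37.4 12 .5
```

```text
4.17 tcp [ 0.4991 -0.1059  0.1399] x [ 0.491  0.06  -0.869] z [ 0.121 -0.993 -0.   ] q [-31.4   0.8 -39.6  25.7  17.9 145.5] F [ 6.6 -1.5 -8.5] T [-0.41  0.78 -0.11] w 0.0248
hutch frame [-0.1867 -0.      0.1399] pitch 60.4
actual-cmd mm [-0.42462794 -0.06322196 -0.93788623]
12.7 az -1.1 xyz [-0.16  0.2   0.  ]
14.9 az -2.2 xyz [-0.32  0.41  0.  ]
17.1 az -3.4 xyz [-0.47  0.63  0.  ]
19.4 az -4.5 xyz [-0.61  0.85  0.  ]
21.6 az -5.6 xyz [-0.74  1.07  0.  ]
23.9 az -6.7 xyz [-0.86  1.3   0.  ]
26.1 az -7.9 xyz [-0.97  1.54  0.  ]
28.4 az -9.0 xyz [-1.08  1.78  0.  ]
30.6 az -10.1 xyz [-1.17  2.02  0.  ]
32.9 az -11.2 xyz [-1.26  2.27  0.  ]
35.1 az -12.4 xyz [-1.33  2.52  0.  ]
37.4 az -13.5 xyz [-1.39  2.77  0.  ]
```

Forces small; continue.

Request:
send_rows(commands=[{"ax": 0, "ay": 0, "az": -1.1, "x": -0.16, "y": 0.2, "z": 0, "fingers": 10}, {"ax": 0, "ay": 0, "az": -2.2, "x": -0.32, "y": 0.41, "z": 0, "fingers": 10}, {"ax": 0, "ay": 0, "az": -3.4, "x": -0.47, "y": 0.63, "z": 0, "fingers": 10}, {"ax": 0, "ay": 0, "az": -4.5, "x": -0.61, "y": 0.85, "z": 0, "fingers": 10}, {"ax": 0, "ay": 0, "az": -5.6, "x": -0.74, "y": 1.07, "z": 0, "fingers": 10}, {"ax": 0, "ay": 0, "az": -6.7, "x": -0.86, "y": 1.3, "z": 0, "fingers": 10}, {"ax": 0, "ay": 0, "az": -7.9, "x": -0.97, "y": 1.54, "z": 0, "fingers": 10}, {"ax": 0, "ay": 0, "az": -9, "x": -1.08, "y": 1.78, "z": 0, "fingers": 10}, {"ax": 0, "ay": 0, "az": -10.1, "x": -1.17, "y": 2.02, "z": 0, "fingers": 10}, {"ax": 0, "ay": 0, "az": -11.2, "x": -1.26, "y": 2.27, "z": 0, "fingers": 10}, {"ax": 0, "ay": 0, "az": -12.4, "x": -1.33, "y": 2.52, "z": 0, "fingers": 10}, {"ax": 0, "ay": 0, "az": -13.5, "x": -1.39, "y": 2.77, "z": 0, "fingers": 10}])

```text
clock: 5.17
eef_pos: [0.5495, -0.0996, 0.2169]
tool_rot: [[0.274, 0.954, 0.121], [0.034, 0.116, -0.993], [-0.961, 0.276, -0.001]]
ft_force: [-3.0, -2.5, -4.0]
grip_width: 0.0249
```

```bash
python3 st.py; python3 arc.py 37.4 64.4 12 .5
```

```text
5.17 tcp [ 0.5495 -0.0996  0.2169] x [ 0.274  0.034 -0.961] z [ 0.121 -0.993 -0.001] q [-22.9   7.1 -14.9  54.    7.9 151.1] F [-3.  -2.5 -4. ] T [-0.32  1.53 -0.11] w 0.0249
hutch frame [-1.359e-01 -1.000e-04  2.169e-01] pitch 74.0
actual-cmd mm [-0.98398111 -0.22387078 -1.53806599]
39.6 az -1.1 xyz [-0.11  0.24  0.  ]
41.9 az -2.2 xyz [-0.21  0.47 -0.  ]
44.1 az -3.4 xyz [-0.31  0.72 -0.  ]
46.4 az -4.5 xyz [-0.39  0.97 -0.  ]
48.6 az -5.6 xyz [-0.47  1.21 -0.  ]
50.9 az -6.8 xyz [-0.53  1.47 -0.  ]
53.2 az -7.9 xyz [-0.58  1.72 -0.  ]
55.4 az -9.0 xyz [-0.63  1.98 -0.  ]
57.7 az -10.1 xyz [-0.66  2.24 -0.  ]
59.9 az -11.3 xyz [-0.68  2.5  -0.  ]
62.2 az -12.4 xyz [-0.7   2.76 -0.  ]
64.4 az -13.5 xyz [-0.7   3.02 -0.  ]
```

Request:
send_rows(commands=[{"ax": 0, "ay": 0, "az": -1.1, "x": -0.11, "y": 0.24, "z": 0, "fingers": 10}, {"ax": 0, "ay": 0, "az": -2.2, "x": -0.21, "y": 0.47, "z": 0, "fingers": 10}, {"ax": 0, "ay": 0, "az": -3.4, "x": -0.31, "y": 0.72, "z": 0, "fingers": 10}, {"ax": 0, "ay": 0, "az": -4.5, "x": -0.39, "y": 0.97, "z": 0, "fingers": 10}, {"ax": 0, "ay": 0, "az": -5.6, "x": -0.47, "y": 1.21, "z": 0, "fingers": 10}, {"ax": 0, "ay": 0, "az": -6.8, "x": -0.53, "y": 1.47, "z": 0, "fingers": 10}, {"ax": 0, "ay": 0, "az": -7.9, "x": -0.58, "y": 1.72, "z": 0, "fingers": 10}, {"ax": 0, "ay": 0, "az": -9, "x": -0.63, "y": 1.98, "z": 0, "fingers": 10}, {"ax": 0, "ay": 0, "az": -10.1, "x": -0.66, "y": 2.24, "z": 0, "fingers": 10}, {"ax": 0, "ay": 0, "az": -11.3, "x": -0.68, "y": 2.5, "z": 0, "fingers": 10}, {"ax": 0, "ay": 0, "az": -12.4, "x": -0.7, "y": 2.76, "z": 0, "fingers": 10}, {"ax": 0, "ay": 0, "az": -13.5, "x": -0.7, "y": 3.02, "z": 0, "fingers": 10}])

```text
clock: 6.17
eef_pos: [0.6305, -0.0895, 0.2627]
tool_rot: [[0.044, 0.992, 0.121], [0.007, 0.121, -0.993], [-0.999, 0.045, -0.001]]
ft_force: [-2.1, 1.8, -2.8]
grip_width: 0.0248
```

```bash
python3 st.py; python3 arc.py 64.4 82.4 8 .5
```

```text
6.17 tcp [ 0.6305 -0.0895  0.2627] x [ 0.044  0.007 -0.999] z [ 0.121 -0.993 -0.001] q [-16.1  21.7  13.8  79.7   1.1 157. ] F [-2.1  1.8 -2.8] T [0.19 0.89 0.13] w 0.0248
hutch frame [-5.430e-02 -2.000e-04  2.627e-01] pitch 87.4
actual-cmd mm [-0.32916842 -0.26044843 -1.32956211]
66.7 az -1.1 xyz [-0.05  0.25  0.  ]
68.9 az -2.2 xyz [-0.1   0.51 -0.  ]
71.2 az -3.4 xyz [-0.13  0.77 -0.  ]
73.4 az -4.5 xyz [-0.15  1.03 -0.  ]
75.7 az -5.6 xyz [-0.17  1.29 -0.  ]
77.9 az -6.8 xyz [-0.17  1.55 -0.  ]
80.2 az -7.9 xyz [-0.16  1.81 -0.  ]
82.4 az -9.0 xyz [-0.14  2.07 -0.  ]
```

Request:
send_rows(commands=[{"ax": 0, "ay": 0, "az": -1.1, "x": -0.05, "y": 0.25, "z": 0, "fingers": 10}, {"ax": 0, "ay": 0, "az": -2.2, "x": -0.1, "y": 0.51, "z": 0, "fingers": 10}, {"ax": 0, "ay": 0, "az": -3.4, "x": -0.13, "y": 0.77, "z": 0, "fingers": 10}, {"ax": 0, "ay": 0, "az": -4.5, "x": -0.15, "y": 1.03, "z": 0, "fingers": 10}, {"ax": 0, "ay": 0, "az": -5.6, "x": -0.17, "y": 1.29, "z": 0, "fingers": 10}, {"ax": 0, "ay": 0, "az": -6.8, "x": -0.17, "y": 1.55, "z": 0, "fingers": 10}, {"ax": 0, "ay": 0, "az": -7.9, "x": -0.16, "y": 1.81, "z": 0, "fingers": 10}, {"ax": 0, "ay": 0, "az": -9, "x": -0.14, "y": 2.07, "z": 0, "fingers": 10}, {"ax": 0, "ay": 0, "az": -9, "x": -0.14, "y": 2.07, "z": 0, "fingers": 10}])

```text
clock: 6.92
eef_pos: [0.6936, -0.0816, 0.2697]
tool_rot: [[-0.109, 0.986, 0.122], [-0.012, 0.121, -0.993], [-0.994, -0.11, -0.002]]
ft_force: [-0.1, 2.7, 1.7]
grip_width: 0.0253
```

```bash
python3 st.py; python3 - <<'E'
from h import *
f=bot.grab_frame("side");cv2.imwrite("pics/s4.png",cv2.resize(f["pixels"][100:300,70:320,::-1],None,fx=3,fy=3))
E
```

```text
6.92 tcp [ 0.6936 -0.0816  0.2697] x [-0.109 -0.012 -0.994] z [ 0.122 -0.993 -0.002] q [-12.8  35.3  37.5  98.2  -2.  160.3] F [-0.1  2.7  1.7] T [ 0.76  0.35 -0.1 ] w 0.0253
hutch frame [ 0.0094 -0.0003  0.2697] pitch 83.7
```

View pics/s4.png

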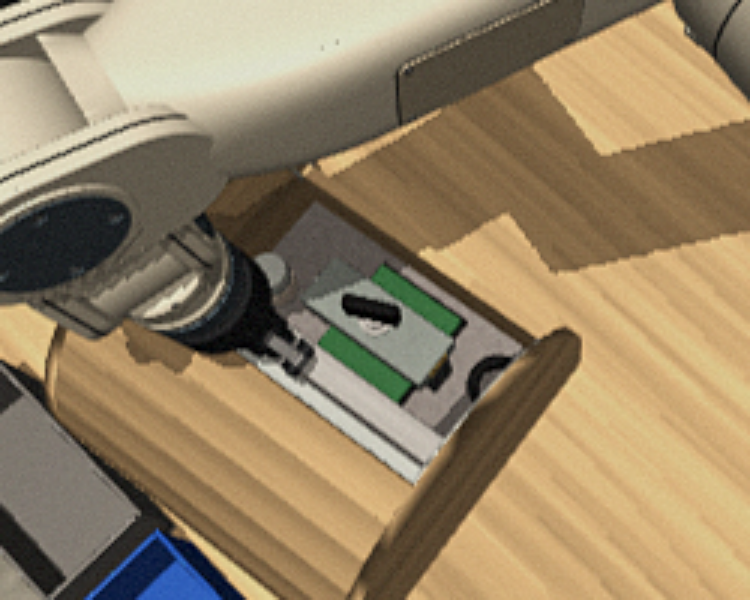

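Request:
send_rows(commands=[{"ax": 0, "ay": 0, "az": 0, "x": 0, "y": 0, "z": 0, "fingers": 60}, {"ax": 0, "ay": 0, "az": 0, "x": 0, "y": 0, "z": 0, "fingers": 100}, {"ax": 0, "ay": 0, "az": 0, "x": 0, "y": 0, "z": 0, "fingers": 100}, {"ax": 0, "ay": 0, "az": 0, "x": 0, "y": 0, "z": 0, "fingers": 100}, {"ax": 0, "ay": 0, "az": 0, "x": -0.5, "y": 0, "z": 0, "fingers": 100}, {"ax": 0, "ay": 0, "az": 0, "x": -1.2, "y": 0, "z": 0, "fingers": 100}, {"ax": 0, "ay": 0, "az": 0, "x": -2.0, "y": 0, "z": 0, "fingers": 100}, {"ax": 0, "ay": 0, "az": 0, "x": -2.7, "y": 0, "z": 0, "fingers": 100}, {"ax": 0, "ay": 0, "az": 3, "x": -3, "y": -0.8, "z": 0, "fingers": 100}, {"ax": 0, "ay": 0, "az": 6, "x": -3, "y": -1.8, "z": 0, "fingers": 100}, {"ax": 0, "ay": 0, "az": 6.5, "x": -3, "y": -2.8, "z": 0, "fingers": 100}, {"ax": 0, "ay": 0, "az": 6.5, "x": -3, "y": -3, "z": 0, "fingers": 100}])

```text
clock: 7.97
eef_pos: [0.6077, -0.0919, 0.3719]
tool_rot: [[0.006, 0.993, 0.12], [0.0, 0.12, -0.993], [-1.0, 0.006, 0.0]]
ft_force: [-0.4, 0.9, -0.3]
grip_width: 0.0856
```

```bash
python3 st.py; python3 - <<'E'
from h import *
for n in ("wrist","top","side"):
    f=bot.grab_frame(n);i=f["pixels"][:,:,::-1]
    if n=="wrist":cv2.imwrite("pics/w5.png",i)
    if n=="side":cv2.imwrite("pics/s5.png",cv2.resize(i[120:300,80:280],None,fx=3.2,fy=3.2,interpolation=cv2.INTER_CUBIC))
    if n=="top":cv2.imwrite("pics/t5.png",cv2.resize(i[50:200,215:365],None,fx=4,fy=4,interpolation=cv2.INTER_CUBIC))
E
```

```text
7.97 tcp [ 0.6077 -0.0919  0.3719] x [ 0.006  0.    -1.   ] z [ 0.12  -0.993  0.   ] q [-1.650e+01  2.170e+01  2.960e+01  9.760e+01  1.000e-01  1.566e+02] F [-0.4  0.9 -0.3] T [-0.04  0.04 -0.02] w 0.0856
hutch frame [-7.710e-02  3.000e-04  3.719e-01] pitch 89.7
```

View pics/w5.png

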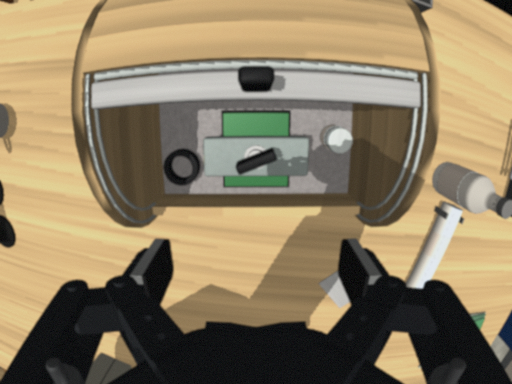

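View pics/s5.png

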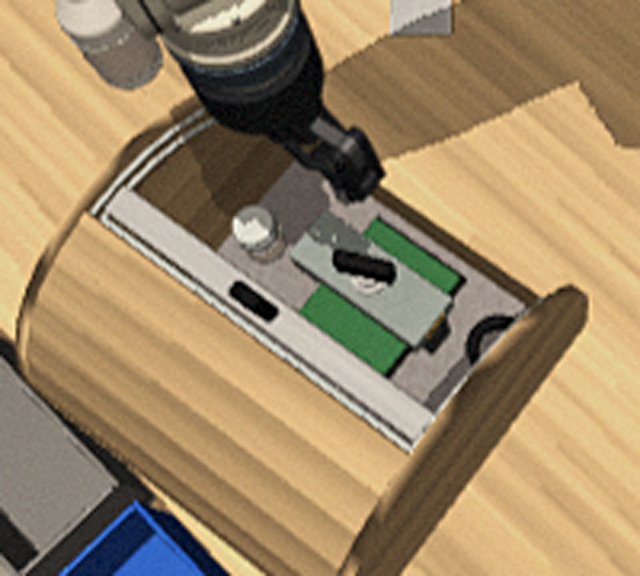

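View pics/t5.png

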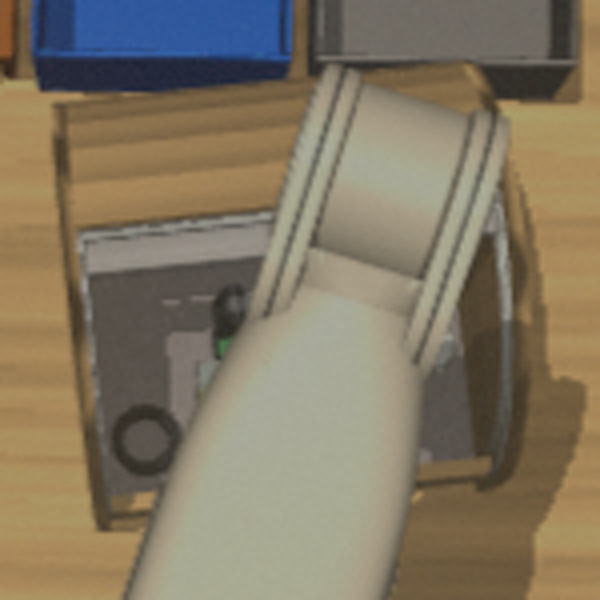

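```bash
cat > wing.py <<'E'
from h import *
import sys
def fe(f,u,v):
    T=f["camera_from_world"];R=T[:3,:3];c=-R.T@T[:3,3]
    a=np.array([u-f["cx"],v-f["cy"]]);r=np.hypot(*a);t=r/f["fx"]
    d=R.T@np.r_[a/r*np.sin(t),np.cos(t)];return c,d
def fplane(f,u,v,z):
    c,d=fe(f,u,v);return c+d*(z-c[2])/d[2]
def tohut(p):
    d=p[:2]-np.array(AX);c,s=np.cos(YAW),np.sin(YAW);return np.array([c*d[0]+s*d[1],-s*d[0]+c*d[1]])
E
python3 - <<'E'
from wing import *
f=bot.grab_frame("wrist");i=f["pixels"];s=bot.grab_frame("side");cv2.imwrite("pics/sfull.png",s["pixels"][:,:,::-1])
print(f["camera_from_world"].round(3).tolist())
g=i.max(2);m=np.zeros_like(g);m[140:185,215:300]=(g[140:185,215:300]<45)
c,_=cv2.findContours(m,cv2.RETR_EXTERNAL,cv2.CHAIN_APPROX_NONE);c=max(c,key=cv2.contourArea)
r=cv2.minAreaRect(c);b=cv2.boxPoints(r);print(r,b.tolist(),cv2.contourArea(c))
W=np.array([tohut(fplane(f,u,v,.131)) for u,v in c[:,0]]).astype(np.float32)
print("hutch",cv2.minAreaRect(W*1000),np.round(cv2.boxPoints(cv2.minAreaRect(W*1000)),1).tolist())
for n,u,v,z in (("rail front",256,107,.24),("pull front top",256,91,.27),("beam L",203,155,.088),("beam R",308,155,.088),("beam top",256,135,.088),("beam bot",256,178,.088)):
    print(n,tohut(fplane(f,u,v,z)).round(4))
E
```

```text
[[0.12, -0.993, 0.001, -0.165], [-0.952, -0.115, 0.284, 0.5], [-0.282, -0.036, -0.959, 0.67], [0.0, 0.0, 0.0, 1.0]]
((254.70687866210938, 164.5172576904297), (11.51311206817627, 39.18172073364258), 68.19859313964844) [[234.37930297851562, 166.4482879638672], [270.75860595703125, 151.8965606689453], [275.0344543457031, 162.5862274169922], [238.6551513671875, 177.13795471191406]] 211.0
hutch ((-76.5970230102539, 0.7871150970458984), (14.872445106506348, 50.04897689819336), 21.879335403442383) [[-92.80000305175781, 21.200000762939453], [-74.19999694824219, -25.200000762939453], [-60.400001525878906, -19.700000762939453], [-79.0, 26.799999237060547]]
rail front [-0.0026 -0.0009]
pull front top [ 0.0102 -0.0009]
beam L [-0.0709  0.0741]
beam R [-0.0717 -0.0752]
beam top [-0.0434 -0.0013]
beam bot [-0.1052 -0.001 ]
```

View pics/sfull.png

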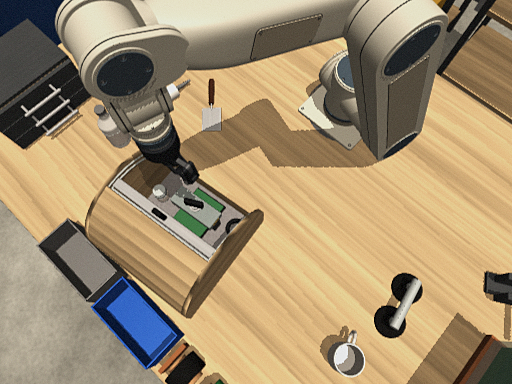

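```bash
python3 - <<'E'
from h import *
s=bot.grab_frame("side")
for z in np.arange(.36,.85,.04): print(round(z,2),np.round(proj(s,(.608,-.092,z)),0))
E
```

```text
0.36 [176. 169.]
0.4 [173. 162.]
0.44 [168. 154.]
0.48 [164. 145.]
0.52 [159. 135.]
0.56 [153. 124.]
0.6 [147. 112.]
0.64 [140.  97.]
0.68 [131.  81.]
0.72 [122.  63.]
0.76 [111.  42.]
0.8 [98. 16.]
0.84 [ 83. -14.]
```

Request:
send_rows(commands=[{"ax": -7, "ay": 0, "az": 0, "x": 0.2, "y": 0, "z": 0, "fingers": 100}, {"ax": -14, "ay": 0, "az": 0, "x": 0.4, "y": 0, "z": 0, "fingers": 100}, {"ax": -21, "ay": 0, "az": 0, "x": 0.6, "y": 0, "z": 0, "fingers": 100}, {"ax": -28, "ay": 0, "az": 0, "x": 0.8, "y": 0, "z": 0, "fingers": 100}, {"ax": -35, "ay": 0, "az": 0, "x": 1, "y": 0, "z": 0, "fingers": 100}, {"ax": -42, "ay": 0, "az": 0, "x": 1.2, "y": 0, "z": 0, "fingers": 100}, {"ax": -49, "ay": 0, "az": 0, "x": 1.4, "y": 0, "z": 0, "fingers": 100}, {"ax": -56, "ay": 0, "az": 0, "x": 1.6, "y": 0, "z": 0, "fingers": 100}, {"ax": -63, "ay": 0, "az": 0, "x": 1.8, "y": 0, "z": 0, "fingers": 100}, {"ax": -70, "ay": 0, "az": 0, "x": 2, "y": 0, "z": 0, "fingers": 100}, {"ax": -77, "ay": 0, "az": 0, "x": 2, "y": 0, "z": 0, "fingers": 100}, {"ax": -84, "ay": 0, "az": 0, "x": 2, "y": 0, "z": 0, "fingers": 100}])

```text
clock: 9.27
eef_pos: [0.6149, -0.092, 0.3084]
tool_rot: [[0.003, -0.023, 1.0], [0.001, 1.0, 0.023], [-1.0, 0.001, 0.003]]
ft_force: [0.1, 0.6, 0.3]
grip_width: 0.0852
```

```bash
python3 st.py
```

```text
9.27 tcp [ 0.6149 -0.092   0.3084] x [ 0.003  0.001 -1.   ] z [1.    0.023 0.003] q [-16.3  21.7  20.4  88.5   0.1  72.4] F [0.1 0.6 0.3] T [-0.04  0.02  0.02] w 0.0852
hutch frame [-0.07   -0.0007  0.3084] pitch 89.8
```

Request:
send_rows(commands=[{"ax": -7, "ay": 0, "az": 0, "x": 0, "y": 0, "z": 0, "fingers": 100}, {"ax": -14, "ay": 0, "az": 0, "x": 0, "y": 0, "z": 0, "fingers": 100}, {"ax": -21, "ay": 0, "az": 0, "x": 0, "y": 0, "z": 0, "fingers": 100}, {"ax": -28, "ay": 0, "az": 0, "x": 0, "y": 0, "z": 0, "fingers": 100}, {"ax": -35, "ay": 0, "az": 0, "x": 0, "y": 0, "z": 0, "fingers": 100}, {"ax": -42, "ay": 0, "az": 0, "x": 0, "y": 0, "z": 0, "fingers": 100}, {"ax": -49, "ay": 0, "az": 0, "x": 0, "y": 0, "z": 0, "fingers": 100}, {"ax": -56, "ay": 0, "az": 0, "x": 0, "y": 0, "z": 0, "fingers": 100}, {"ax": -63, "ay": 0, "az": 0, "x": 0, "y": 0, "z": 0, "fingers": 100}, {"ax": -70, "ay": 0, "az": 0, "x": 0, "y": 0, "z": 0, "fingers": 100}, {"ax": -77, "ay": 0, "az": 0, "x": 0, "y": 0, "z": 0, "fingers": 100}, {"ax": -84, "ay": 0, "az": 0, "x": 0, "y": 0, "z": 0, "fingers": 100}])

```text
clock: 10.27
eef_pos: [0.615, -0.0921, 0.3088]
tool_rot: [[0.004, -0.997, 0.081], [0.001, 0.081, 0.997], [-1.0, -0.004, 0.001]]
ft_force: [0.0, 0.4, -0.6]
grip_width: 0.0853
```

Request:
send_rows(commands=[{"ax": -7, "ay": 0, "az": 0, "x": 0, "y": 0, "z": 0, "fingers": 100}, {"ax": -14, "ay": 0, "az": 0, "x": 0, "y": 0, "z": 0, "fingers": 100}, {"ax": -21, "ay": 0, "az": 0, "x": 0, "y": 0, "z": 0, "fingers": 100}, {"ax": -28, "ay": 0, "az": 0, "x": 0, "y": 0, "z": 0, "fingers": 100}, {"ax": -35, "ay": 0, "az": 0, "x": 0, "y": 0, "z": 0, "fingers": 100}, {"ax": -42, "ay": 0, "az": 0, "x": 0, "y": 0, "z": 0, "fingers": 100}, {"ax": -49, "ay": 0, "az": 0, "x": 0, "y": 0, "z": 0, "fingers": 100}, {"ax": -56, "ay": 0, "az": 0, "x": 0, "y": 0, "z": 0, "fingers": 100}, {"ax": -63, "ay": 0, "az": 0, "x": 0, "y": 0, "z": 0, "fingers": 100}, {"ax": -70, "ay": 0, "az": 0, "x": 0, "y": 0, "z": 0, "fingers": 100}, {"ax": -77, "ay": 0, "az": 0, "x": 0, "y": 0, "z": 0, "fingers": 100}, {"ax": -84, "ay": 0, "az": 0, "x": 0, "y": 0, "z": 0, "fingers": 100}])

```text
clock: 11.27
eef_pos: [0.6151, -0.0921, 0.3088]
tool_rot: [[0.004, -0.185, -0.983], [0.001, -0.983, 0.185], [-1.0, -0.002, -0.004]]
ft_force: [0.8, -0.4, 1.4]
grip_width: 0.0854
```

Request:
send_rows(commands=[{"ax": -7, "ay": 0, "az": 0, "x": 0, "y": 0, "z": 0, "fingers": 100}, {"ax": -14, "ay": 0, "az": 0, "x": 0, "y": 0, "z": 0, "fingers": 80}, {"ax": -21, "ay": 0, "az": 0, "x": 0, "y": 0, "z": 0, "fingers": 60}, {"ax": -28, "ay": 0, "az": 0, "x": 0, "y": 0, "z": 0, "fingers": 60}, {"ax": -35, "ay": 0, "az": 0, "x": 0, "y": 0, "z": 0, "fingers": 60}, {"ax": -40, "ay": 0, "az": 0, "x": 0, "y": 0, "z": 0, "fingers": 60}, {"ax": -40, "ay": 0, "az": 0, "x": 0, "y": 0, "z": 0, "fingers": 60}, {"ax": -40, "ay": 0, "az": 0, "x": 0, "y": 0, "z": 0, "fingers": 60}])

```text
clock: 11.93
eef_pos: [0.6146, -0.0921, 0.309]
tool_rot: [[0.004, 0.482, -0.876], [0.001, -0.876, -0.482], [-1.0, 0.001, -0.004]]
ft_force: [0.0, 0.5, -0.3]
grip_width: 0.0512
```

```bash
python3 st.py; python3 - <<'E'
from wing import *
f=bot.grab_frame("wrist");cv2.imwrite("pics/w6.png",f["pixels"][:,:,::-1]);s=bot.read_state()
a=np.radians(202)+YAW
z=np.array([np.cos(a),np.sin(a),0]);x=np.array([0,0,-1.]);R=np.c_[x,np.cross(z,x),z]
H=hut(AX,YAW)
delta(H((-.078,0,.22)),R)
E
```

```text
11.93 tcp [ 0.6146 -0.0921  0.309 ] x [ 0.004  0.001 -1.   ] z [-0.876 -0.482 -0.004] q [-1.630e+01  2.160e+01  2.040e+01  8.850e+01  1.000e-01 -1.351e+02] F [ 0.   0.5 -0.3] T [-0.06 -0.04  0.04] w 0.0512
hutch frame [-0.0703 -0.0008  0.309 ] pitch 89.8
shift [ 2.97 -0.12  0.23] turn [-0.4 -0.2 -0.1]
```

View pics/w6.png

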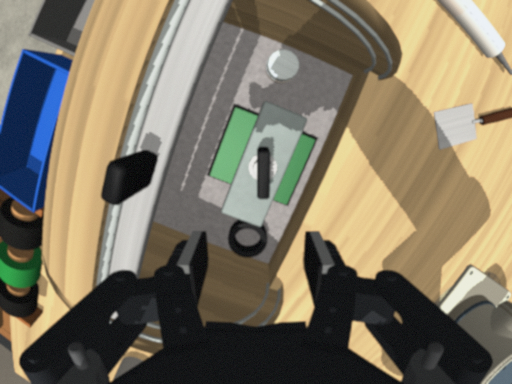

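Request:
send_rows(commands=[{"ax": 0, "ay": 0, "az": 0, "x": 0.6, "y": -0.1, "z": 0.25, "fingers": 60}, {"ax": 0, "ay": 0, "az": 0, "x": 1.4, "y": -0.1, "z": 0.25, "fingers": 60}, {"ax": 0, "ay": 0, "az": 0, "x": 2.2, "y": -0.1, "z": 0.25, "fingers": 60}, {"ax": 0, "ay": 0, "az": 0, "x": 3, "y": -0.1, "z": 0.25, "fingers": 60}, {"ax": 0, "ay": 0, "az": 0, "x": 3.5, "y": -0.1, "z": 0.25, "fingers": 60}, {"ax": 0, "ay": 0, "az": 0, "x": 4, "y": -0.1, "z": 0.25, "fingers": 60}, {"ax": 0, "ay": 0, "az": 0, "x": 4, "y": -0.1, "z": 0.25, "fingers": 60}, {"ax": 0, "ay": 0, "az": 0, "x": 4, "y": -0.1, "z": 0.25, "fingers": 60}])

```text
clock: 12.65
eef_pos: [0.6062, -0.0929, 0.1895]
tool_rot: [[0.004, 0.483, -0.876], [0.001, -0.876, -0.483], [-1.0, 0.001, -0.004]]
ft_force: [-0.1, -1.2, 0.8]
grip_width: 0.0515
```

```bash
python3 st.py; python3 - <<'E'
from wing import *
f=bot.grab_frame("wrist");cv2.imwrite("pics/w7.png",f["pixels"][:,:,::-1])
f=bot.grab_frame("side");cv2.imwrite("pics/s7.png",cv2.resize(f["pixels"][120:300,80:280,::-1],None,fx=3.2,fy=3.2,interpolation=cv2.INTER_CUBIC))
E
```

```text
12.65 tcp [ 0.6062 -0.0929  0.1895] x [ 0.004  0.001 -1.   ] z [-0.876 -0.483 -0.004] q [-1.660e+01  2.200e+01  3.600e+00  7.140e+01  1.000e-01 -1.355e+02] F [-0.1 -1.2  0.8] T [-0.05  0.03 -0.03] w 0.0515
hutch frame [-0.0788 -0.0006  0.1895] pitch 89.8
```

View pics/w7.png

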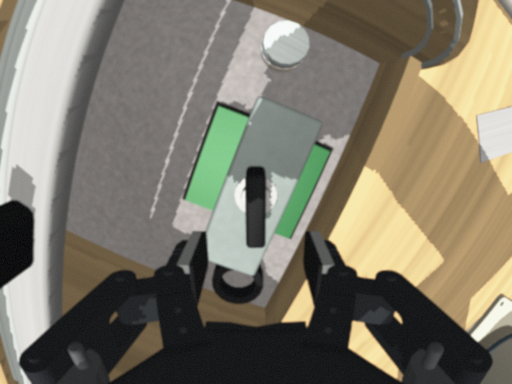

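View pics/s7.png

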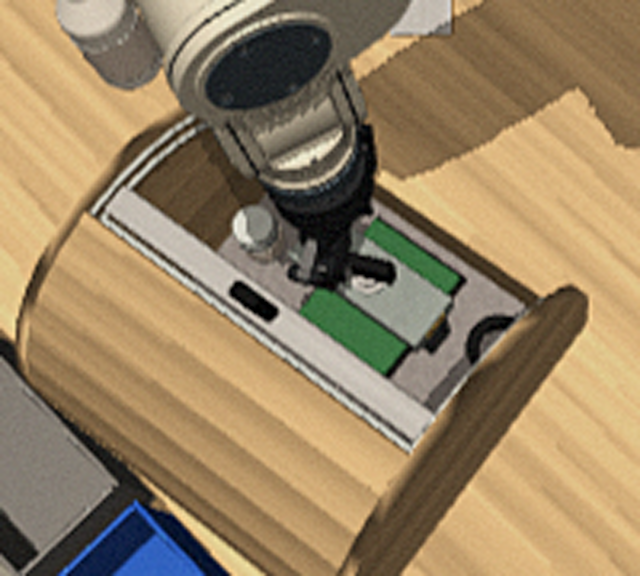

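Request:
send_rows(commands=[{"ax": 0, "ay": 0, "az": 0, "x": 0.5, "y": 0, "z": 0, "fingers": 60}, {"ax": 0, "ay": 0, "az": 0, "x": 1, "y": 0, "z": 0, "fingers": 60}, {"ax": 0, "ay": 0, "az": 0, "x": 1.5, "y": 0, "z": 0, "fingers": 60}, {"ax": 0, "ay": 0, "az": 0, "x": 2, "y": 0, "z": 0, "fingers": 60}, {"ax": 0, "ay": 0, "az": 0, "x": 2.35, "y": 0, "z": 0, "fingers": 60}, {"ax": 0, "ay": 0, "az": 0, "x": 2.35, "y": 0, "z": 0, "fingers": 60}, {"ax": 0, "ay": 0, "az": 0, "x": 2.35, "y": 0, "z": 0, "fingers": 60}])

```text
clock: 13.33
eef_pos: [0.6068, -0.093, 0.12]
tool_rot: [[0.005, 0.484, -0.875], [0.001, -0.875, -0.484], [-1.0, 0.002, -0.005]]
ft_force: [0.5, -0.7, 0.6]
grip_width: 0.0515
```

```bash
python3 st.py; python3 - <<'E'
from wing import *
f=bot.grab_frame("wrist");cv2.imwrite("pics/w8.png",f["pixels"][:,:,::-1])
f=bot.grab_frame("side");cv2.imwrite("pics/s8.png",cv2.resize(f["pixels"][160:260,150:280,::-1],None,fx=5,fy=5,interpolation=cv2.INTER_CUBIC))
E
```

```text
13.33 tcp [ 0.6068 -0.093   0.12  ] x [ 0.005  0.001 -1.   ] z [-0.875 -0.484 -0.005] q [-1.660e+01  2.420e+01 -3.400e+00  6.210e+01  1.000e-01 -1.355e+02] F [ 0.5 -0.7  0.6] T [-0.02  0.05  0.03] w 0.0515
hutch frame [-0.0782 -0.0007  0.12  ] pitch 89.7
```

View pics/w8.png

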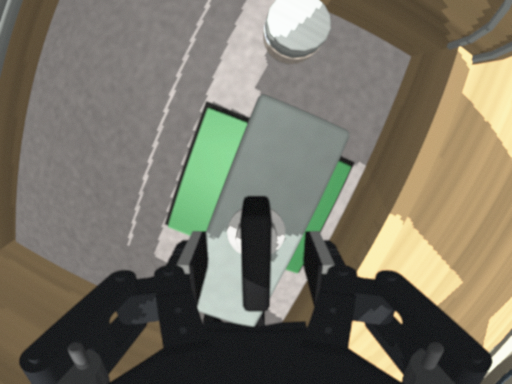

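View pics/s8.png

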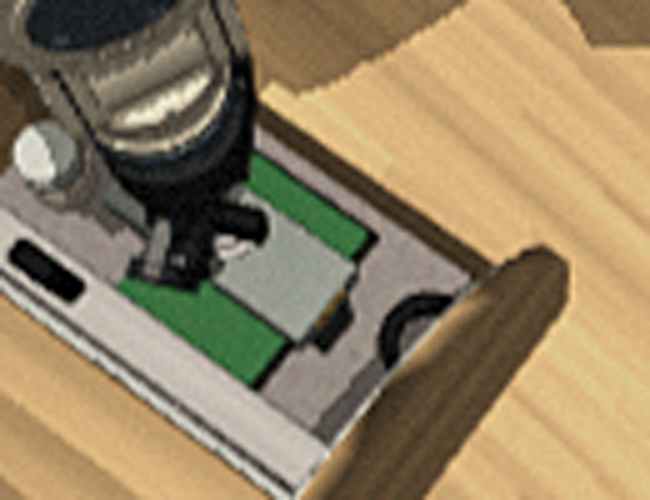

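Request:
send_rows(commands=[{"ax": 0, "ay": 0, "az": 0, "x": 0, "y": 0, "z": 0, "fingers": 30}, {"ax": 0, "ay": 0, "az": 0, "x": 0, "y": 0, "z": 0, "fingers": 5}, {"ax": 0, "ay": 0, "az": 0, "x": 0, "y": 0, "z": 0, "fingers": 5}, {"ax": 0, "ay": 0, "az": 0, "x": 0, "y": 0, "z": 0, "fingers": 5}, {"ax": 0, "ay": 0, "az": 0, "x": 0, "y": 0, "z": 0, "fingers": 5}])

```text
clock: 13.85
eef_pos: [0.6066, -0.0931, 0.1202]
tool_rot: [[0.006, 0.484, -0.875], [-0.0, -0.875, -0.484], [-1.0, 0.003, -0.005]]
ft_force: [-1.9, -0.1, 6.1]
grip_width: 0.0131
```

```bash
python3 st.py; cat > look.py <<'E'
from wing import *
import sys
f=bot.grab_frame("side");i=f["pixels"]
# expected tab region: brass pixels near beam's left end
H=hut(AX,YAW);u,v=proj(f,H((-.078,.085,.078)));u,v=int(u),int(v)
c=i[v-14:v+15,u-16:u+17];hsv=cv2.cvtColor(c,cv2.COLOR_RGB2HSV)
m=(hsv[...,0]>12)&(hsv[...,0]<32)&(hsv[...,1]>110)&(hsv[...,2]>60)
print("brass px",m.sum(),"ctr",(u,v))
cv2.imwrite(f"pics/{sys.argv[1]}.png",cv2.resize(c[:,:,::-1],None,fx=12,fy=12,interpolation=cv2.INTER_CUBIC))
E
python3 look.py tab0
```

```text
13.85 tcp [ 0.6066 -0.0931  0.1202] x [ 0.006 -0.    -1.   ] z [-0.875 -0.484 -0.005] q [-1.660e+01  2.410e+01 -3.400e+00  6.210e+01  1.000e-01 -1.356e+02] F [-1.9 -0.1  6.1] T [-0.12  0.53  0.06] w 0.0131
hutch frame [-0.0784 -0.0008  0.1202] pitch 89.7
brass px 37 ctr (218, 222)
```

View pics/tab0.png

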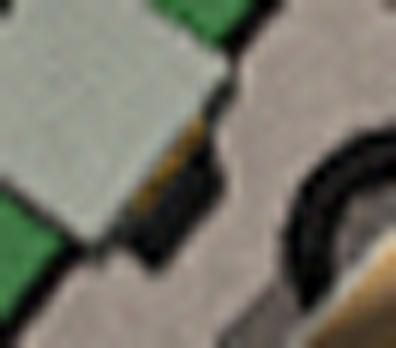

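Request:
send_rows(commands=[{"ax": 5, "ay": 0, "az": 0, "x": 0, "y": 0, "z": 0, "fingers": 5}, {"ax": 10, "ay": 0, "az": 0, "x": 0, "y": 0, "z": 0, "fingers": 5}, {"ax": 15, "ay": 0, "az": 0, "x": 0, "y": 0, "z": 0, "fingers": 5}, {"ax": 20, "ay": 0, "az": 0, "x": 0, "y": 0, "z": 0, "fingers": 5}, {"ax": 25, "ay": 0, "az": 0, "x": 0, "y": 0, "z": 0, "fingers": 5}, {"ax": 30, "ay": 0, "az": 0, "x": 0, "y": 0, "z": 0, "fingers": 5}, {"ax": 35, "ay": 0, "az": 0, "x": 0, "y": 0, "z": 0, "fingers": 5}, {"ax": 40, "ay": 0, "az": 0, "x": 0, "y": 0, "z": 0, "fingers": 5}, {"ax": 45, "ay": 0, "az": 0, "x": 0, "y": 0, "z": 0, "fingers": 5}, {"ax": 50, "ay": 0, "az": 0, "x": 0, "y": 0, "z": 0, "fingers": 5}, {"ax": 50, "ay": 0, "az": 0, "x": 0, "y": 0, "z": 0, "fingers": 5}])

```text
clock: 14.82
eef_pos: [0.6061, -0.0932, 0.1202]
tool_rot: [[0.005, -0.364, -0.931], [-0.0, -0.931, 0.364], [-1.0, -0.002, -0.004]]
ft_force: [-4.2, -1.6, 7.1]
grip_width: 0.0128
```

```bash
python3 st.py;python3 look.py tab1; python3 - <<'E'
from h import *
f=bot.grab_frame("wrist");cv2.imwrite("pics/w9.png",f["pixels"][:,:,::-1])
E
```

```text
14.82 tcp [ 0.6061 -0.0932  0.1202] x [ 0.005 -0.    -1.   ] z [-0.931  0.364 -0.004] q [-16.6  24.1  -3.5  62.1   0.1 -85.2] F [-4.2 -1.6  7.1] T [-0.25  1.16 -0.08] w 0.0128
hutch frame [-0.079  -0.0008  0.1202] pitch 89.7
brass px 40 ctr (218, 222)
```

View pics/tab1.png

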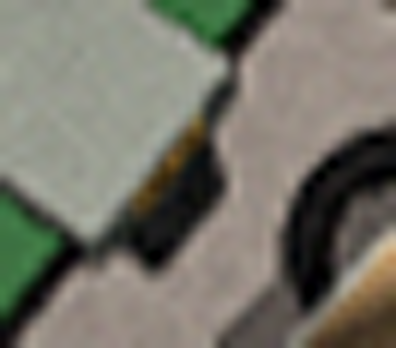

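View pics/w9.png

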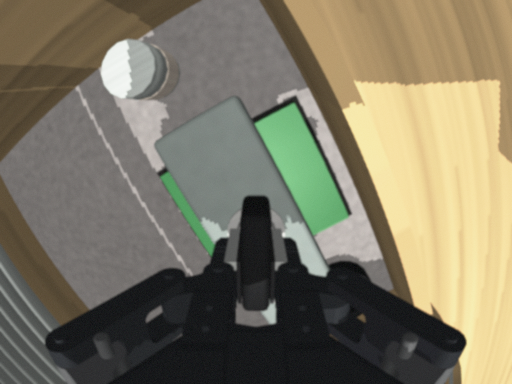

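Request:
send_rows(commands=[{"ax": 5, "ay": 0, "az": 0, "x": 0, "y": 0, "z": 0, "fingers": 5}, {"ax": 10, "ay": 0, "az": 0, "x": 0, "y": 0, "z": 0, "fingers": 5}, {"ax": 15, "ay": 0, "az": 0, "x": 0, "y": 0, "z": 0, "fingers": 5}, {"ax": 15, "ay": 0, "az": 0, "x": 0, "y": 0, "z": 0, "fingers": 5}])

```text
clock: 15.25
eef_pos: [0.6059, -0.0931, 0.1202]
tool_rot: [[0.004, -0.593, -0.805], [-0.0, -0.805, 0.593], [-1.0, -0.003, -0.004]]
ft_force: [-5.3, -1.4, 7.3]
grip_width: 0.0128
```

```bash
python3 look.py tab2
```

```text
brass px 38 ctr (218, 222)
```

Request:
send_rows(commands=[{"ax": 5, "ay": 0, "az": 0, "x": 0, "y": 0, "z": 0, "fingers": 5}, {"ax": 10, "ay": 0, "az": 0, "x": 0, "y": 0, "z": 0, "fingers": 5}, {"ax": 10, "ay": 0, "az": 0, "x": 0, "y": 0, "z": 0, "fingers": 5}])

```text
clock: 15.55
eef_pos: [0.6058, -0.093, 0.1202]
tool_rot: [[0.004, -0.724, -0.69], [0.0, -0.69, 0.724], [-1.0, -0.003, -0.003]]
ft_force: [-5.5, -0.4, 8.6]
grip_width: 0.013
```

```bash
python3 look.py tab3; python3 st.py
```

```text
brass px 37 ctr (218, 222)
15.6 tcp [ 0.6058 -0.093   0.1202] x [ 0.004  0.    -1.   ] z [-0.693  0.721 -0.003] q [-16.6  24.1  -3.5  62.2   0.1 -60.5] F [-5.5  0.7  7.8] T [-0.19  1.42 -0.12] w 0.0128
hutch frame [-0.0792 -0.0006  0.1202] pitch 89.8
```

75° turned, not out yet. Continue in 10° steps.

Request:
send_rows(commands=[{"ax": 5, "ay": 0, "az": 0, "x": 0, "y": 0, "z": 0, "fingers": 5}, {"ax": 10, "ay": 0, "az": 0, "x": 0, "y": 0, "z": 0, "fingers": 5}, {"ax": 10, "ay": 0, "az": 0, "x": 0, "y": 0, "z": 0, "fingers": 5}])

```text
clock: 15.85
eef_pos: [0.6057, -0.0929, 0.1202]
tool_rot: [[0.004, -0.832, -0.554], [0.0, -0.554, 0.832], [-1.0, -0.004, -0.002]]
ft_force: [-6.1, -0.1, 8.9]
grip_width: 0.013
```

```bash
python3 look.py tab4
```

```text
brass px 35 ctr (218, 222)
```

View pics/tab4.png

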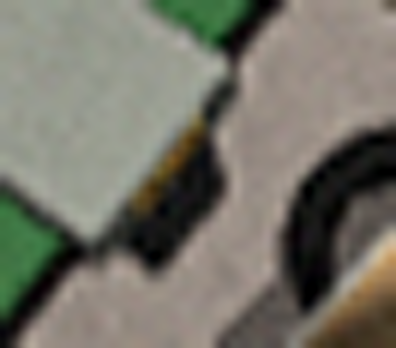

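Request:
send_rows(commands=[{"ax": 5, "ay": 0, "az": 0, "x": 0, "y": 0, "z": 0, "fingers": 5}, {"ax": 10, "ay": 0, "az": 0, "x": 0, "y": 0, "z": 0, "fingers": 5}, {"ax": 10, "ay": 0, "az": 0, "x": 0, "y": 0, "z": 0, "fingers": 5}])

```text
clock: 16.15
eef_pos: [0.6057, -0.0929, 0.1202]
tool_rot: [[0.004, -0.916, -0.401], [0.0, -0.401, 0.916], [-1.0, -0.004, -0.001]]
ft_force: [-6.4, 1.2, 8.6]
grip_width: 0.013
```

```bash
python3 look.py tab5
```

```text
brass px 38 ctr (218, 222)
```

View pics/tab5.png

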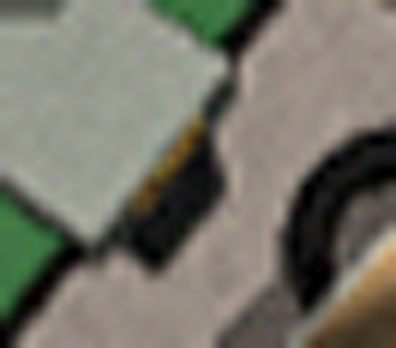

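Request:
send_rows(commands=[{"ax": 5, "ay": 0, "az": 0, "x": 0, "y": 0, "z": 0, "fingers": 5}, {"ax": 10, "ay": 0, "az": 0, "x": 0, "y": 0, "z": 0, "fingers": 5}, {"ax": 10, "ay": 0, "az": 0, "x": 0, "y": 0, "z": 0, "fingers": 5}])

```text
clock: 16.45
eef_pos: [0.6056, -0.0928, 0.1202]
tool_rot: [[0.004, -0.972, -0.236], [0.0, -0.236, 0.972], [-1.0, -0.004, -0.001]]
ft_force: [-6.4, 1.4, 8.8]
grip_width: 0.0126
```

```bash
python3 look.py tab6; python3 -c "
from h import *
f=bot.grab_frame('wrist');cv2.imwrite('pics/w10.png',f['pixels'][:,:,::-1])"
```

```text
brass px 87 ctr (218, 222)
```

View pics/w10.png

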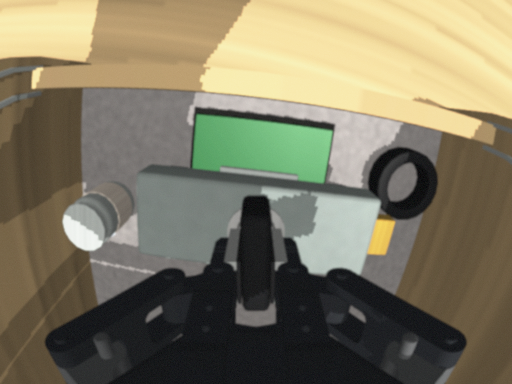

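View pics/tab6.png

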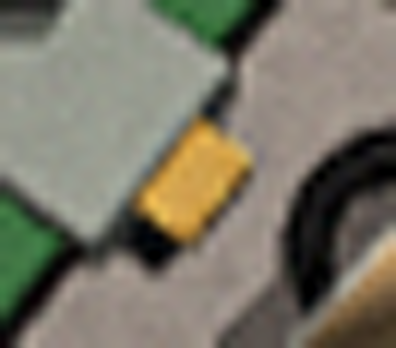

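The tab is out: the yellow block shows at (195,180) in the side crop and at (381,237) in the wrist view. I'll stop turning, release and retreat straight up.

Request:
send_rows(commands=[{"ax": 0, "ay": 0, "az": 0, "x": 0, "y": 0, "z": 0, "fingers": 30}, {"ax": 0, "ay": 0, "az": 0, "x": 0, "y": 0, "z": 0, "fingers": 60}, {"ax": 0, "ay": 0, "az": 0, "x": 0, "y": 0, "z": 0, "fingers": 60}, {"ax": 0, "ay": 0, "az": 0, "x": 0, "y": 0, "z": 0, "fingers": 60}, {"ax": 0, "ay": 0, "az": 0, "x": -0.4, "y": 0, "z": 0, "fingers": 60}, {"ax": 0, "ay": 0, "az": 0, "x": -1, "y": 0, "z": 0, "fingers": 60}, {"ax": 0, "ay": 0, "az": 0, "x": -2, "y": 0, "z": 0, "fingers": 60}, {"ax": 0, "ay": 0, "az": 0, "x": -3, "y": 0, "z": 0, "fingers": 60}, {"ax": 0, "ay": 0, "az": 0, "x": -4, "y": 0, "z": 0, "fingers": 60}, {"ax": 0, "ay": 0, "az": 0, "x": -5, "y": 0, "z": 0, "fingers": 60}, {"ax": 0, "ay": 0, "az": 0, "x": -6, "y": 0, "z": 0, "fingers": 60}, {"ax": 0, "ay": 0, "az": 0, "x": -7, "y": 0, "z": 0, "fingers": 60}])

```text
clock: 17.55
eef_pos: [0.6053, -0.093, 0.331]
tool_rot: [[0.005, -0.97, -0.241], [0.001, -0.241, 0.97], [-1.0, -0.005, -0.001]]
ft_force: [1.1, -0.9, 0.8]
grip_width: 0.0512
```

```bash
python3 st.py; python3 look.py tab7; python3 - <<'E'
from wing import *
for n in ("wrist","side"):
    f=bot.grab_frame(n);cv2.imwrite(f"pics/{n}_end.png",f["pixels"][:,:,::-1])
E
```

```text
17.55 tcp [ 0.6053 -0.093   0.331 ] x [ 0.005  0.001 -1.   ] z [-0.241  0.97  -0.001] q [-16.6  20.8  22.2  91.1   0.1 -30.6] F [ 1.1 -0.9  0.8] T [ 0.02 -0.02 -0.01] w 0.0512
hutch frame [-0.0797 -0.0005  0.331 ] pitch 89.7
brass px 87 ctr (218, 222)
```

View pics/wrist_end.png

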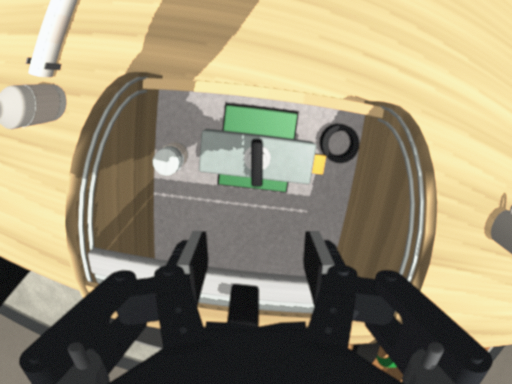

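View pics/side_end.png

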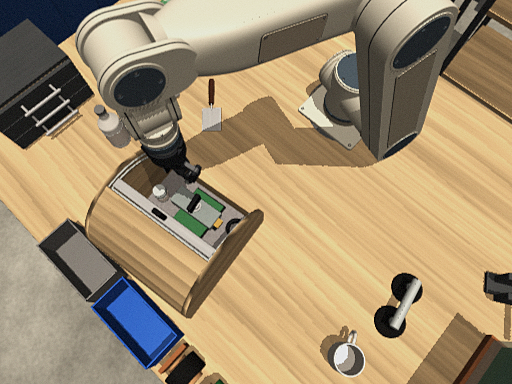

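```bash
python3 -c "
from bench import bot
print(bot.job_done())"
```

```text
the job is handed in; nothing more can be done
None
```

The shutter is open and stays open by itself, and the clamp's tab has popped out. I handed the job in at about 17.6 s.

- **Shutter:** I gripped the pull by its sides, rolled the shutter up to about 82°, and let go. Later pictures, taken up to 10 s after, show it resting open.
- **Clamp:** I turned the wing knob clockwise about 105° in one grip. I looked at the tab after the first 50°, once more at 65°, and then every 10°. It was flush at 95° and out at 105°, so the knob went at most about 10° past the pop, inside the 40° limit.
- **Last checks:** After release the tab was still out (87 brass pixels in the side view, against about 37 while flush). The glass, can and tape look unmoved. So do the bench items in view, but I compared those only by eye. The force readings I saw stayed below about 12 N, and the gripper ended clear with near-zero force.
- **Disagreement:** My first estimate of the hutch position was about 3.5 mm off sideways. I corrected it from the wrist view before gripping the pull. No check failed.

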